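# Unload the formed bracket from its die

### The job

Lift the hat-shaped bracket up out of its open forming die and set it down gently, not dropped, in the empty compartment of the parts tray, standing flat on its two flanges as it did in the die. Leave the round cap in the other die where it is.

Things in the scene. Friction and masses are not known exactly. Their poses are not given: they have to be found in the camera images.
- bracket: Loose bare metal bracket, 3 mm sheet, 0.1-0.2 kg. Hat-shaped along x: channel 28 mm wide outside (y), flat top, open ends, a flange each side at the bottom. 50 (x) x 72 (y, over flanges) x 52 mm high. Origin: centre of underside, z up. Starts on its die's cavity floor, axes along the die's within 1.5 deg, standing 36 mm proud of the die top; grip it there across the channel's side walls (along y).
- die: The bracket's die, fixed: dark steel block 130 x 130 x 36 mm; cavity in its middle 57 (x) x 79 (y) mm, 16 mm deep (floor 20 mm above the counter). Guide pins, 12 mm across, stand 18 mm above its top at (-52, 52) and (52, -52) mm. Origin: centre of underside, z up. A like block with a round cavity stands nearby.
- cap: Leave alone: loose round metal cap, 34 mm across, 46 mm high, with a round flange 60 mm across at its foot, sitting in the round cavity of the other die. Origin: centre of underside.
- bay (a point): Floor centre of the parts tray's empty compartment, 5 mm above the counter. Tray: bare metal open box, fixed, 270 (x) x 150 (y) x 20 mm high, walls and floor 5 mm; a cross wall makes two compartments, each 127 (x) x 140 (y) mm inside. Axes along the tray's; the empty one is at the tray's -x end, the +x one holds a finished round cap like the other.

How it is judged:
On the way:
1. the bracket is lifted out of the die: its underside at least 15 mm above the die's top (z of bracket in the frame of die above 0.051 m), for 0.1 s.
At the end, for the whole second after the job is handed in: The bracket rests on the floor of the tray's empty compartment, its centre within 60 mm (x) and 65 mm (y) of the compartment's centre, underside within 4 mm of the floor, upright within 5 degrees, released and at rest; the round cap is still in its die, less than 12 mm from where it was (x of bracket in the frame of bay between -0.06 and 0.06 m and y of bracket in the frame of bay between -0.065 and 0.065 m and z of bracket in the frame of bay between -0.004 and 0.004 m and angle between bracket's own z axis and vertical below 0.09 rad and linear speed of bracket below 0.02 m/s and distance of cap from where it was at the start of the episode below 0.012 m); the robot touches nothing.
It fails at once if the bracket is dropped (falls free of the fingers faster than 0.6 m/s, about 18 mm) (contact force between bracket and the fingers below 0.05 N and linear speed of bracket above 0.6 m/s).
It fails at once if the round cap is moved 12 mm or more (distance of cap from where it was at the start of the episode above 0.012 m).
It also fails if it takes over 35 s, if anything falls off the work surface, if the arm or the gripper's body presses on something with over 40 N, if the wrist force passes 120 N, or if a joint passes its speed limit or range.

### The arm

A 6-joint arm with a two-finger parallel gripper is mounted at the origin on the work surface. World frame = base frame: x ahead of the robot, y to its left, z up, the work surface at z = 0. Lengths are in m, angles in rad, forces in N, time in s.
With the tool pointing down it reaches from about 0.3 to 0.775 m from the base axis. Payload 14.6 kg.
Tool frame: the origin (TCP) lies on the centre line of the jaws, within the pads' length; the fingertips stand 17 mm ahead of it and the grasp point (between the pads) lies 2 mm behind it; z points along the fingers, x is the direction in which the jaws open and shut, and the axes are right-handed (so a half turn about z gives the same grasp; the last joint's range is limited). The gripper opens to 94 mm and grips with 3 to 60 N. Pads are 16 mm wide; open, the fingers measure 119 mm over their backs; the gripper's body (75 mm by 177 mm) begins 78 mm behind the grasp point.
Start: joints at [1.058, 0.3, 1.521, -0, 1.321, -0.067], TCP at [0.237, 0.496, 0.222] pointing down, gripper open.
Joint ranges: [-3.03, 3.03], [-0.79, 2.21], [0.23, 2.52], [-1.04, 4.18], [0, 3.07], [-2.55, 2.55]. Speed limits (rad/s): [2.22, 2.22, 2.57, 3.14, 3.14, 3.14].

### API

Orientations are given as [roll, pitch, yaw] about the fixed x, y, z axes, in that order (R = Rz(yaw) Ry(pitch) Rx(roll)).
In Python, from station import ctrl gives the robot as it stands. The module is installed in compiled form; this text tells all that it offers.
- The arm moves only by the tool drive_tool, never from a script. Its argument "increments" is a list of rows, each a list of 3 entries, a list of its own where there are three numbers: the turn, a rotation vector about the tool's x, y, z in degrees, then the shift along the tool's x, y, z in mm, then the opening, from 0 (shut) to 1 (fully open). In form: [[[ax, ay, az], [dx, dy, dz], hand], ...]. A call has 1 to 20 rows; each row shifts and turns the commanded pose from where the row before left it, along the tool's axes as they then stand; what a row does not reach is not made up. A row lasts 1/8 s, in which the tool goes at most 62.5 mm and 10.7 degrees, less where a joint would pass 70% of its speed; a pose out of reach is approached as far as the arm can. A call with a gripper value outside its range is refused whole. The fingers move at their own pace and stop on an object; "squeeze" is the grip in N (left out, the last holds). Time passes only in rows, so rows that do not move let the fingers close. It gives the time, the measured TCP pose, the force and the opening at its end, in the units of the state.
- ctrl.get_obs(): the state, without advancing time (a new reading comes with each control period).
- ctrl.camera(name): name is "side" or "top"; returns the picture (420x560x3 uint8, red, green, blue); there is no depth.
- ctrl.calibration(name): a dict with "fx", "fy", "cx", "cy" (pixels), "rvec" (rotation vector, rad) and "tvec" (3), from world to camera coordinates, as OpenCV has them. Camera axes: x right, y down, z forward; pixel columns grow to the right and rows downward; lengths in m; the calibration is good to about 2 mm. A picture is of the moment at which its call begins. calibration takes no time and is no camera call.
- ctrl.hand_in(): hands the job in, once; it reports no verdict.
The state is a dict: "time_s": time; "qpos": joint angles; "joint_vel": joint speeds; "tau": joint torques, N m; "ee_pos": TCP position; "eef_rot": TCP orientation; "force": force on the tool from outside, world axes, zero at the start; "moment": the same for the moment, N m; "grip_width": finger opening in m.
Only numpy, scipy, OpenCV 4.12 (cv2) and the standard library are available. Lean on these libraries where they do the work, as an engineer would, in place of code of your own. Each camera call takes 0.05 s, during which the arm holds its last target.

## Working session

There is one attempt and no reset: what is moved stays moved. The work goes in short steps, Python scripts to look and compute and a tool call to move; the robot and the scene stay as the last step left them, time stands still between calls to the robot, and variables do not carry over. Pictures are saved under pics/ and viewed, and the job is handed in when it is done.

Besides the shell and the picture viewer there is one more tool, called after ">>>" by a JSON object that holds its "fn" and its "kwargs". drive_tool: Moves the arm, as the interface text tells. Its arguments: {"type":"object","properties":{"increments":{"type":"array"},"squeeze":{"type":"number"}},"required":["increments"]}

```bash
mkdir -p pics; python3 - <<'E'
from station import ctrl
import cv2
print(ctrl.get_obs())
for n in("top","side"):
    im=ctrl.camera(n); cv2.imwrite(f"pics/{n}0.png",im[:,:,::-1]); print(n,ctrl.calibration(n))
E
```

```text
{'time_s': 0.0, 'qpos': array([ 1.05841213e+00,  3.00453557e-01,  1.52159261e+00, -7.28303187e-06,
        1.32068834e+00, -6.65786262e-02]), 'joint_vel': array([-0.00072788, -0.00092805, -0.00057882, -0.00082257, -0.00058887,
       -0.00044805]), 'tau': array([-6.82672344e-04, -5.31815636e+01, -3.52731371e+01,  7.06981332e-02,
        2.45117967e-02, -6.34470712e-05]), 'ee_pos': array([0.23702478, 0.49603371, 0.22189106]), 'eef_rot': array([-3.14152373e+00,  1.13979653e-03,  1.12499260e+00]), 'force': array([ 0.19161889, -0.44515007, -0.52771493]), 'moment': array([-0.00971537, -0.00152392, -0.0558511 ]), 'grip_width': 0.09379750665365257}
top {'fx': 460.39426402217805, 'fy': 460.39426402217805, 'cx': 270.9419003316542, 'cy': 215.70923846777882, 'rvec': array([ 2.18299189, -2.13339094,  0.14053952]), 'tvec': array([-0.02893966,  0.4919376 ,  1.0856572 ])}
side {'fx': 466.57375564455333, 'fy': 466.57375564455333, 'cx': 283.8041995200471, 'cy': 208.68484819146528, 'rvec': array([ 2.38651701, -0.18925574,  0.08264772]), 'tvec': array([-0.48733813,  0.09865112,  1.16083247])}
```

View pics/top0.png

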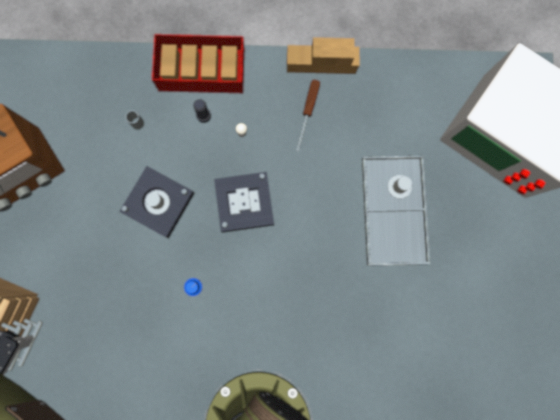

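View pics/side0.png

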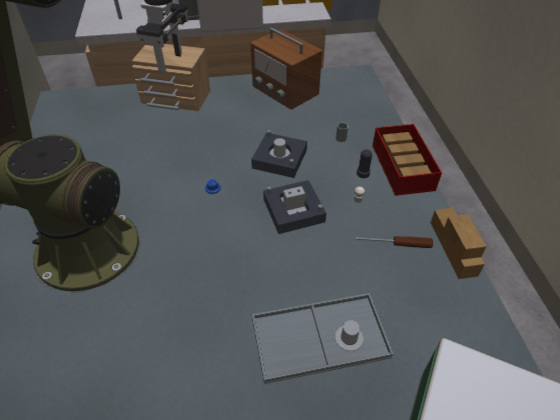

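```bash
python3 - <<'E'
import cv2,numpy as np
def crop(n,x0,y0,w,h,s,o):
    im=cv2.imread(f"pics/{n}0.png")[y0:y0+h,x0:x0+w]
    im=cv2.resize(im,None,fx=s,fy=s,interpolation=cv2.INTER_CUBIC)
    for k in range(0,w,10): cv2.putText(im,str(x0+k),(k*s,10),0,.35,(0,255,255),1); cv2.line(im,(k*s,12),(k*s,18),(0,255,255),1)
    for k in range(0,h,10): cv2.putText(im,str(y0+k),(0,k*s+4),0,.35,(0,255,255),1)
    cv2.imwrite(f"pics/{o}.png",im)
crop("top",205,165,80,75,8,"tA"); crop("side",255,170,80,70,8,"sA"); crop("top",355,145,85,130,4,"tB"); crop("side",240,285,160,100,5,"sB")
E
```

```text
(no output)
```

View pics/tA.png

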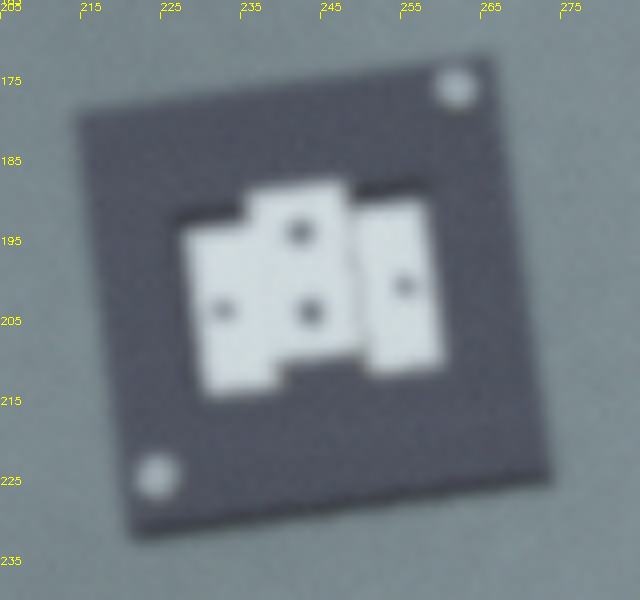

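View pics/sA.png

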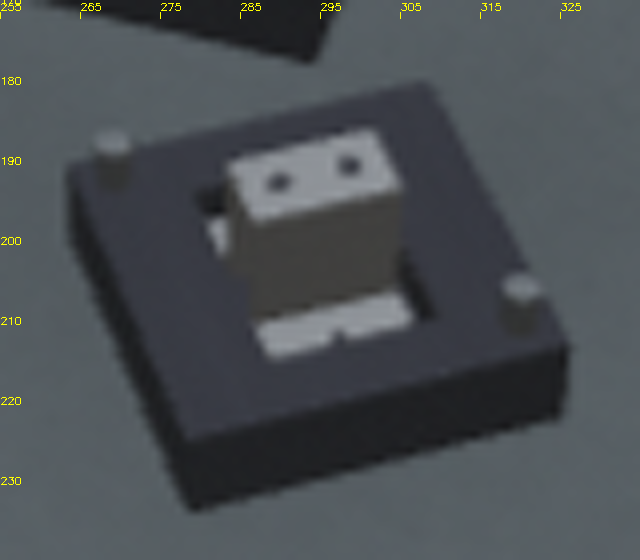

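View pics/tB.png

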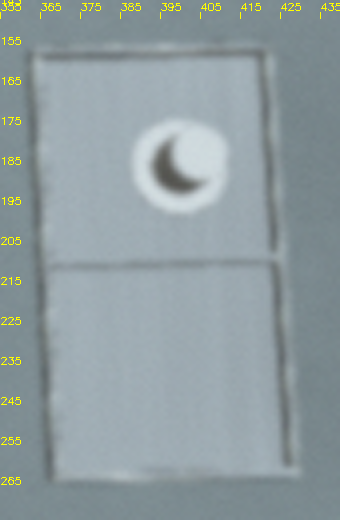

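View pics/sB.png

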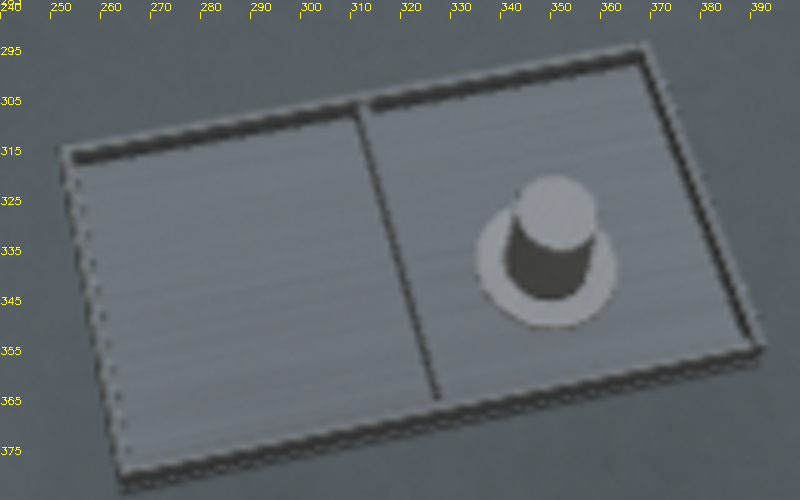

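```bash
cat >h.py <<'E'
import cv2,numpy as np
from station import ctrl
def ray(n,uv,z):
    c=ctrl.calibration(n);K=np.array([[c["fx"],0,c["cx"]],[0,c["fy"],c["cy"]],[0,0,1]])
    R=cv2.Rodrigues(c["rvec"])[0];t=c["tvec"]
    d=R.T@np.linalg.inv(K)@np.array([uv[0],uv[1],1]);o=-R.T@t
    return o+d*(z-o[2])/d[2]
def pc(p,x0,y0,s): return ((p[0]+.5)/s-.5+x0,(p[1]+.5)/s-.5+y0)
E
python3 - <<'E'
from h import *
np.set_printoptions(precision=4,suppress=True)
def show(l,n,pts,x0,y0,s,z):
    P=np.array([ray(n,pc(p,x0,y0,s),z)[:2] for p in pts]);print(l,n,P.tolist().__repr__() if 0 else P.round(4).tolist(),"mean",P.mean(0))
    e=np.roll(P,-1,0)-P;print("   len",np.hypot(*e.T),"ang",np.degrees(np.arctan2(e[:,1],e[:,0])))
A=(205,165,8);B=(255,170,8)
show("pins","top",[(456,88),(157,476)],*A,.054)
show("pins","side",[(112,138),(522,286)],*B,.054)
show("holes","top",[(300,232),(311,312)],*A,.072)
show("holes","side",[(279,182),(349,166)],*B,.072)
show("btop","top",[(247,190),(345,180),(368,352),(272,363)],*A,.072)
show("btop","side",[(228,162),(375,130),(403,190),(252,222)],*B,.072)
show("dietop","top",[(77,112),(495,55),(552,475),(132,530)],*A,.036)
show("dietop","side",[(68,168),(428,82),(570,345),(190,440)],*B,.036)
show("tray","top",[(33,50),(268,48),(298,475),(50,480)],355,145,4,.02)
show("tray","side",[(62,148),(648,43),(765,348),(120,476)],240,285,5,.02)
E
```

```text
pins top [[0.5862, 0.0072], [0.467, 0.0927]] mean [0.5266 0.0499]
   len [0.1467 0.1467] ang [144.325 -35.675]
pins side [[0.4675, 0.0926], [0.5874, 0.0056]] mean [0.5275 0.0491]
   len [0.1482 0.1482] ang [-35.9338 144.0662]
holes top [[0.5381, 0.0515], [0.5145, 0.0476]] mean [0.5263 0.0495]
   len [0.024 0.024] ang [-170.5415    9.4585]
holes side [[0.5154, 0.0461], [0.5389, 0.0498]] mean [0.5271 0.0479]
   len [0.0238 0.0238] ang [   8.9438 -171.0562]
btop top [[0.5503, 0.0675], [0.554, 0.0387], [0.503, 0.0305], [0.4991, 0.0585]] mean [0.5266 0.0488]
   len [0.029  0.0516 0.0282 0.0519] ang [ -82.7188 -170.8497   97.9485    9.935 ]
btop side [[0.5007, 0.0576], [0.5502, 0.0648], [0.554, 0.0364], [0.5039, 0.0297]] mean [0.5272 0.0471]
   len [0.0501 0.0287 0.0506 0.0281] ang [   8.2834  -82.4484 -172.4167   96.6222]
dietop top [[0.5799, 0.1228], [0.6006, -0.0041], [0.472, -0.0244], [0.4525, 0.1014]] mean [0.5263 0.0489]
   len [0.1286 0.1302 0.1273 0.1292] ang [ -80.7093 -171.0573   98.8323    9.5244]
dietop side [[0.4531, 0.0989], [0.5807, 0.1213], [0.6019, -0.0058], [0.4752, -0.0269]] mean [0.5277 0.0469]
   len [0.1295 0.1289 0.1284 0.1276] ang [   9.9902  -80.5241 -170.5773   99.9565]
tray top [[0.6464, -0.2434], [0.6512, -0.3901], [0.3864, -0.4034], [0.38, -0.2531]] mean [ 0.516  -0.3225]
   len [0.1468 0.2651 0.1505 0.2665] ang [ -88.1217 -177.1252   92.4497    2.0728]
tray side [[0.3814, -0.2594], [0.6488, -0.2476], [0.6548, -0.3962], [0.3874, -0.4075]] mean [ 0.5181 -0.3277]
   len [0.2676 0.1487 0.2677 0.1482] ang [   2.5282  -87.6733 -177.5709   92.2827]
```

>>> {"fn": "drive_tool", "kwargs": {"increments": [[[0,0,0],[-23.2,37.9,0],0.6],[[0,0,0],[-23.2,37.9,0],0.6],[[0,0,0],[-23.2,37.9,0],0.6],[[0,0,0],[-23.2,37.9,0],0.6],[[0,0,0],[-23.2,37.9,0],0.6],[[0,0,0],[-23.2,37.9,0],0.6],[[0,0,0],[-23.2,37.9,0],0.6],[[0,0,0],[-23.2,37.9,0],0.6],[[0,0,0],[-23.2,37.9,0],0.6],[[0,0,0],[-23.2,37.9,0],0.6],[[0,0,0],[-23.2,37.9,0],0.6],[[0,0,0],[-23.2,37.9,0],0.6],[[0,0,-6.9],[0,0,0],0.6],[[0,0,-6.9],[0,0,0],0.6],[[0,0,-6.9],[0,0,0],0.6],[[0,0,-6.9],[0,0,0],0.6],[[0,0,-6.9],[0,0,0],0.6],[[0,0,0],[0,0,0],0.6]], "squeeze": 20}}

```text
time_s: 2.35
ee_pos: [0.5273, 0.049, 0.2222]
eef_rot: [-3.141, -0.0, 1.726]
force: [0.6, -0.0, 0.3]
grip_width: 0.0566
```

>>> {"fn": "drive_tool", "kwargs": {"increments": [[[0,0,0],[0,0,35],0.6],[[0,0,0],[0,0,45],0.6],[[0,0,0],[0,0,40],0.6],[[0,0,0],[0,0,0],0.6]]}}

```text
time_s: 2.85
ee_pos: [0.5261, 0.0489, 0.1003]
eef_rot: [-3.136, -0.001, 1.725]
force: [0.6, -0.7, 0.5]
grip_width: 0.0566
```

```bash
python3 - <<'E'
from h import *
o=ctrl.get_obs();print(o["ee_pos"],o["eef_rot"])
im=ctrl.camera("side");c=im[120:240,220:370,::-1];cv2.imwrite("pics/s1.png",cv2.resize(c,None,fx=5,fy=5,interpolation=cv2.INTER_CUBIC))
E
```

```text
[0.52605299 0.04889902 0.10028249] [-3.13645499e+00 -6.66970899e-04  1.72467394e+00]
```

View pics/s1.png

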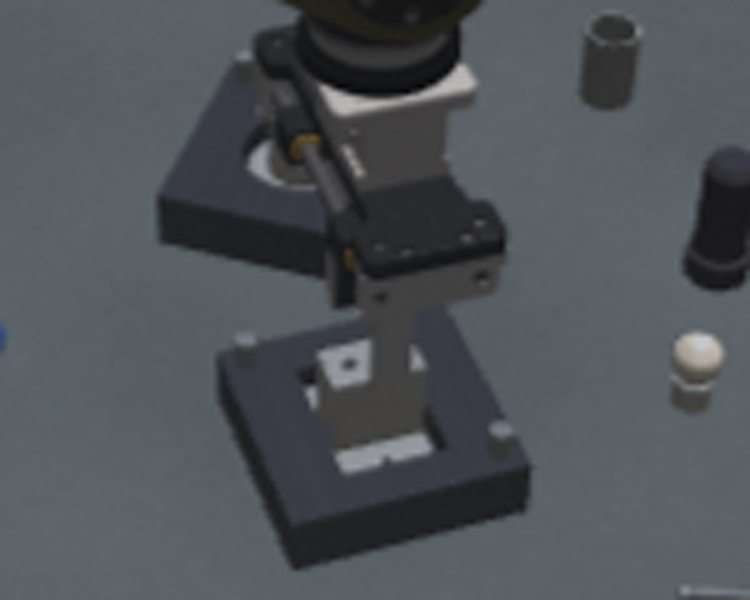

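>>> {"fn": "drive_tool", "kwargs": {"increments": [[[0,0,0],[0,0,14],0.6],[[0,0,0],[0,0,14],0.6],[[0,0,0],[0,0,13],0.6],[[0,0,0],[0,0,0],0.6]]}}

```text
time_s: 3.4
ee_pos: [0.5269, 0.0489, 0.0604]
eef_rot: [-3.14, -0.0, 1.727]
force: [-0.7, 0.5, 0.6]
grip_width: 0.0567
```

>>> {"fn": "drive_tool", "kwargs": {"increments": [[[0,0,0],[0,0,0],0.4],[[0,0,0],[0,0,0],0.33],[[0,0,0],[0,0,0],0.25],[[0,0,0],[0,0,0],0.15],[[0,0,0],[0,0,0],0.0],[[0,0,0],[0,0,0],0.0]], "squeeze": 20}}

```text
time_s: 4.15
ee_pos: [0.5276, 0.0489, 0.0618]
eef_rot: [3.141, 0.0, 1.727]
force: [-1.3, 0.1, 5.4]
grip_width: 0.0279
```

>>> {"fn": "drive_tool", "kwargs": {"increments": [[[0,0,0],[0,0,0],0.0],[[0,0,0],[0,0,-2],0.0],[[0,0,0],[0,0,-4],0.0],[[0,0,0],[0,0,-4],0.0],[[0,0,0],[0,0,0],0.0]]}}

```text
time_s: 4.78
ee_pos: [0.5276, 0.049, 0.0718]
eef_rot: [3.141, 0.0, 1.727]
force: [-0.3, -0.4, -1.4]
grip_width: 0.0278
```

```bash
python3 - <<'E'
from h import *
o=ctrl.get_obs();print(o["ee_pos"],o["eef_rot"],o["force"],o["grip_width"])
im=ctrl.camera("side");c=im[120:240,220:370,::-1];cv2.imwrite("pics/s2.png",cv2.resize(c,None,fx=5,fy=5,interpolation=cv2.INTER_CUBIC))
E
```

```text
[0.52760095 0.0489831  0.07179165] [3.14104533e+00 4.67983813e-05 1.72718665e+00] [-0.34407469 -0.41493575 -1.35347741] 0.02777389398985095
```

View pics/s2.png

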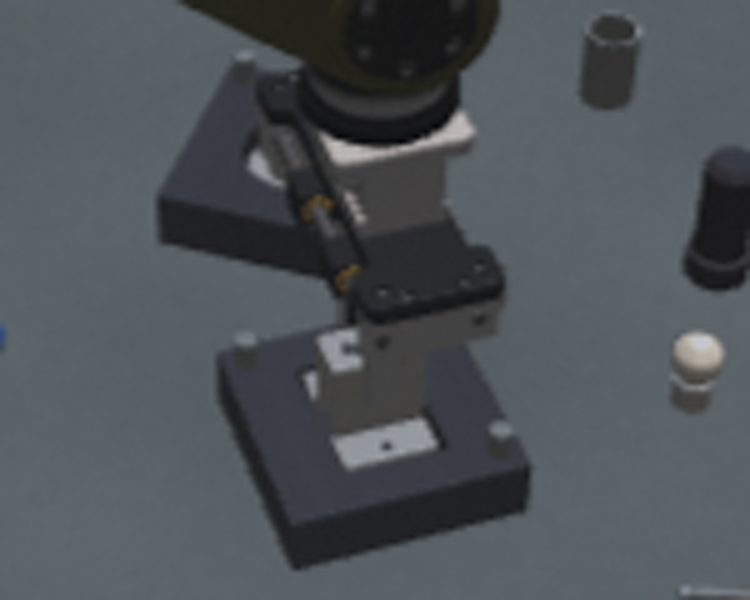

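>>> {"fn": "drive_tool", "kwargs": {"increments": [[[0,0,0],[0,0,-10],0.0],[[0,0,0],[0,0,-20],0.0],[[0,0,0],[0,0,-30],0.0],[[0,0,0],[0,0,-30],0.0],[[0,0,0],[0,0,-20],0.0],[[0,0,0],[0,0,-10],0.0],[[0,0,0],[0,0,0],0.0]], "squeeze": 25}}

```text
time_s: 5.7
ee_pos: [0.5275, 0.049, 0.1918]
eef_rot: [3.141, 0.0, 1.727]
force: [-0.7, -0.1, -2.3]
grip_width: 0.0278
```

```bash
python3 - <<'E'
from h import *
o=ctrl.get_obs();print(o["ee_pos"],o["eef_rot"],o["force"],o["grip_width"])
im=ctrl.camera("side");c=im[100:240,220:370,::-1];cv2.imwrite("pics/s3.png",cv2.resize(c,None,fx=4,fy=4,interpolation=cv2.INTER_CUBIC))
y=o["eef_rot"][2];d=np.array([.451,-.3277])-o["ee_pos"][:2]
print("d",d,"tool x,y",d@[np.cos(y),np.sin(y)],d@[np.sin(y),-np.cos(y)])
E
```

```text
[0.52753558 0.04896434 0.1917933 ] [3.14085750e+00 1.03277267e-04 1.72717554e+00] [-0.68497539 -0.08184214 -2.27293836] 0.027845552647649322
d [-0.07653558 -0.37666434] tool x,y -0.3601483089084591 -0.1342643583845492
```

View pics/s3.png

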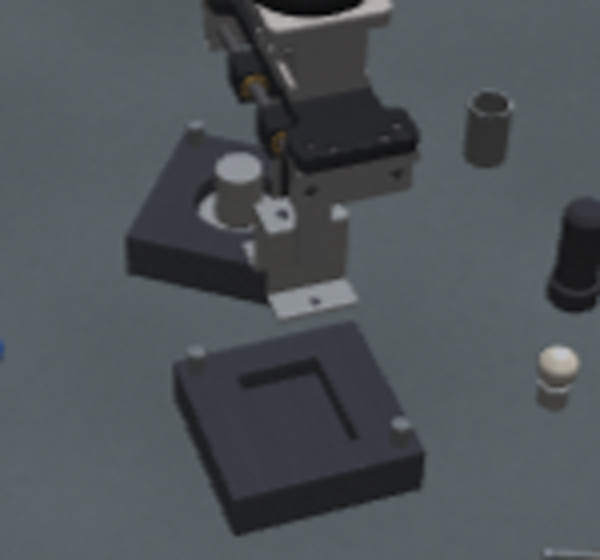

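>>> {"fn": "drive_tool", "kwargs": {"increments": [[[0,0,0],[-15,-5.6,0],0.0],[[0,0,0],[-30,-11.2,0],0.0],[[0,0,0],[-30,-11.2,0],0.0],[[0,0,0],[-30,-11.2,0],0.0],[[0,0,0],[-30,-11.2,0],0.0],[[0,0,0],[-30,-11.2,0],0.0],[[0,0,0],[-30,-11.2,0],0.0],[[0,0,0],[-30,-11.2,0],0.0],[[0,0,0],[-30,-11.2,0],0.0],[[0,0,0],[-30,-11.2,0],0.0],[[0,0,0],[-30,-11.2,0],0.0],[[0,0,0],[-30,-11.2,0],0.0],[[0,0,0],[-15,-5.6,0],0.0],[[0,0,3.3],[0,0,0],0.0],[[0,0,3.4],[0,0,0],0.0],[[0,0,0],[0,0,0],0.0]]}}

```text
time_s: 7.75
ee_pos: [0.4505, -0.3274, 0.1911]
eef_rot: [-3.141, -0.0, 1.611]
force: [0.9, -0.0, -2.0]
grip_width: 0.0279
```

>>> {"fn": "drive_tool", "kwargs": {"increments": [[[0,0,0],[0,0,15],0.0],[[0,0,0],[0,0,25],0.0],[[0,0,0],[0,0,30],0.0],[[0,0,0],[0,0,25],0.0],[[0,0,0],[0,0,15],0.0],[[0,0,0],[0,0,10],0.0],[[0,0,0],[0,0,0],0.0]]}}

```text
time_s: 8.62
ee_pos: [0.4507, -0.3275, 0.0711]
eef_rot: [-3.141, -0.0, 1.61]
force: [-0.6, -0.1, -1.5]
grip_width: 0.0275
```

```bash
python3 - <<'E'
from h import *
o=ctrl.get_obs();print(o["ee_pos"],o["eef_rot"],o["force"],o["grip_width"],o["qpos"])
im=ctrl.camera("side");c=im[240:400,220:400,::-1];cv2.imwrite("pics/s4.png",cv2.resize(c,None,fx=3.7,fy=3.7,interpolation=cv2.INTER_CUBIC))
E
```

```text
[ 0.45066771 -0.32752384  0.07112262] [-3.14117821e+00 -3.55215926e-04  1.61043425e+00] [-0.56660313 -0.13555157 -1.47026092] 0.027543081789301628 [-6.94192950e-01  4.85714443e-01  1.64290581e+00 -1.62243305e-05
  1.01351806e+00 -2.30461869e+00]
```

View pics/s4.png

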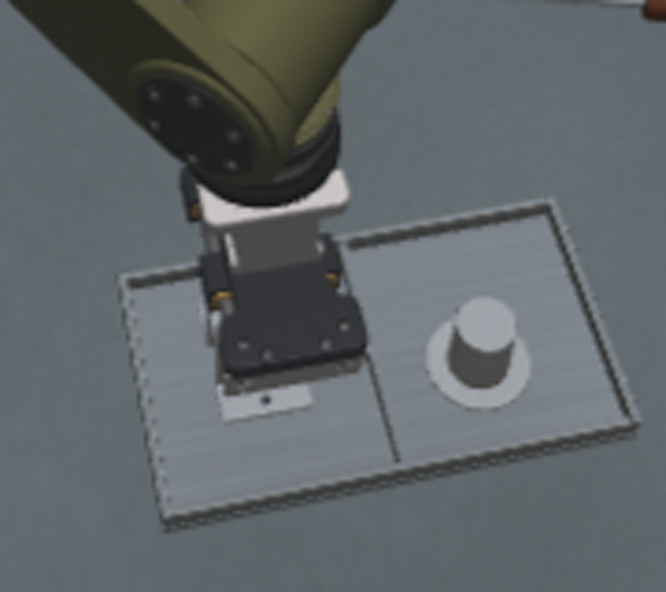

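>>> {"fn": "drive_tool", "kwargs": {"increments": [[[0,0,0],[0,0,7],0.0],[[0,0,0],[0,0,7],0.0],[[0,0,0],[0,0,5],0.0],[[0,0,0],[0,0,2],0.0],[[0,0,0],[0,0,0],0.0],[[0,0,0],[0,0,0],0.0]]}}

```text
time_s: 9.43
ee_pos: [0.4508, -0.3276, 0.0506]
eef_rot: [3.141, 0.0, 1.61]
force: [-0.1, -0.2, -2.7]
grip_width: 0.0278
```

>>> {"fn": "drive_tool", "kwargs": {"increments": [[[0,0,0],[0,0,1],0.0],[[0,0,0],[0,0,1],0.0],[[0,0,0],[0,0,0],0.0]]}}

```text
time_s: 9.8
ee_pos: [0.4507, -0.3276, 0.0484]
eef_rot: [-3.141, -0.0, 1.61]
force: [0.0, -0.3, -2.0]
grip_width: 0.0278
```

>>> {"fn": "drive_tool", "kwargs": {"increments": [[[0,0,0],[0,0,0.7],0.0],[[0,0,0],[0,0,0.7],0.0],[[0,0,0],[0,0,0],0.0]]}}

```text
time_s: 10.18
ee_pos: [0.4507, -0.3276, 0.047]
eef_rot: [-3.142, -0.0, 1.61]
force: [0.2, 0.0, -1.6]
grip_width: 0.0279
```

>>> {"fn": "drive_tool", "kwargs": {"increments": [[[0,0,0],[0,0,0.5],0.0],[[0,0,0],[0,0,0],0.0],[[0,0,0],[0,0,0],0.0]]}}

```text
time_s: 10.55
ee_pos: [0.4508, -0.3276, 0.0468]
eef_rot: [3.141, 0.0, 1.61]
force: [-2.1, 2.0, 3.9]
grip_width: 0.028
```

Contact came at the predicted height, so I'm releasing.

>>> {"fn": "drive_tool", "kwargs": {"increments": [[[0,0,0],[0,0,0],0.33],[[0,0,0],[0,0,0],0.4],[[0,0,0],[0,0,0],0.5],[[0,0,0],[0,0,0],0.6],[[0,0,0],[0,0,0],0.6],[[0,0,0],[0,0,-10],0.6],[[0,0,0],[0,0,-20],0.6],[[0,0,0],[0,0,-40],0.6],[[0,0,0],[0,0,-50],0.6],[[0,0,0],[0,0,-30],0.6],[[0,0,0],[0,-50,0],0.6],[[0,0,0],[0,-50,0],0.6],[[0,0,0],[0,0,0],0.6]]}}

```text
time_s: 12.18
ee_pos: [0.3489, -0.3317, 0.1976]
eef_rot: [3.141, 0.001, 1.608]
force: [0.9, 0.2, 0.1]
grip_width: 0.0565
```

```bash
python3 - <<'E'
from h import *
o=ctrl.get_obs();print(o["ee_pos"],o["force"],o["grip_width"])
im=ctrl.camera("side");c=im[120:400,220:400,::-1];cv2.imwrite("pics/s5.png",cv2.resize(c,None,fx=2.1,fy=2.1))
c=im[285:385,240:400,::-1];cv2.imwrite("pics/s5b.png",cv2.resize(c,None,fx=5,fy=5,interpolation=cv2.INTER_CUBIC))
E
```

```text
[ 0.34892145 -0.3317122   0.19763302] [0.93529261 0.17068468 0.1055857 ] 0.0565043604556094
```

View pics/s5.png

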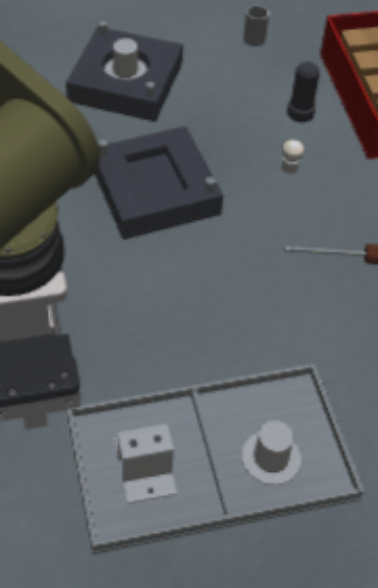

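View pics/s5b.png

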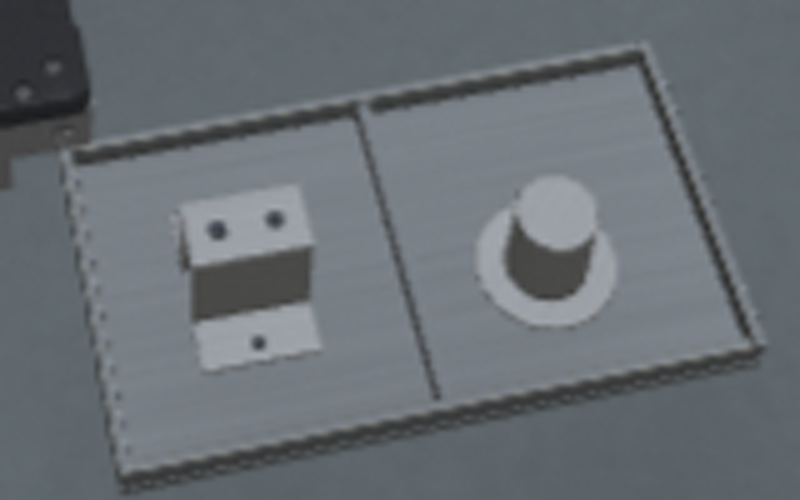

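The bracket stands upright in the empty compartment, with its top holes at crop (217,230) and (275,218). The cap is still in its die. I'll do one numeric check, then hand in.

```bash
python3 - <<'E'
from h import *
print([ray("side",pc(p,240,285,5),.057).round(4) for p in[(217,230),(275,218)]])
print(ctrl.hand_in())
E
```

```text
[array([ 0.4385, -0.3283,  0.057 ]), array([ 0.4627, -0.3267,  0.057 ])]
the job is handed in; nothing more can be done
None
```

The bracket is out of its die, standing flat on both flanges in the tray's empty compartment, and the job is handed in. `hand_in()` gives no verdict, so what follows rests on my own checks.

- **Pick:** I gripped the bracket across its side walls with 20 N and lifted its underside to about 0.15 m, well above the 51 mm needed. For the carry I held it with 25 N.
- **Placing:** I lowered it in steps of 1 mm or less. It touched down with about 4 N at a tool height of 0.0468 m, the height predicted for the tray floor. Then I opened the fingers, raised the gripper clear and moved it aside.
- **Last checks:** The bracket's measured centre is (0.4506, −0.3275), within 1 mm of my measured compartment centre (0.451, −0.328). The side picture shows it upright and clear of the fingers. The round cap sits in its die in that picture; I did not measure its position, and the gripper never touched it. The clock read about 12 s.
- **Did not quite match:** While the fingers closed on the bracket, the tool rose about 1.4 mm and the wrist force read 5.4 N. This passed once I lifted, and it did not affect the result. The two cameras differed by up to about 2 mm on the bracket and 5 mm on the tray, so I used values in between.

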